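# Find the mask rest with the tired spring and fold its tag down

## Robot

A 6-joint arm with a two-finger parallel gripper is mounted at the origin on the work surface. World frame = base frame: x ahead of the robot, y to its left, z up, the work surface at z = 0. Lengths are in m, angles in rad, forces in N, time in s.
With the tool pointing down it reaches from about 0.275 to 0.75 m from the base axis. Payload 10.2 kg.
Tool frame: the origin (TCP) lies on the centre line of the jaws, within the pads' length; the fingertips stand 17 mm ahead of it and the grasp point (between the pads) lies 2 mm behind it (r.tips_ahead is the distance from the TCP to the fingertips, in m); x points along the fingers, y is the direction in which the jaws open and shut, and the axes are right-handed (so a half turn about x gives the same grasp; the last joint's range is limited). The gripper opens to 88 mm and grips with 3 to 60 N. Pads are 18 mm wide; open, the fingers measure 123 mm over their backs; the gripper's body (75 mm by 187 mm) begins 45 mm behind the grasp point.
Start: joints at [1.091, 0.313, 1.498, -0, 1.331, -0.223], TCP at [0.133, 0.508, 0.256] pointing down, gripper open.
Joint ranges: [-2.94, 2.94], [-0.97, 2.17], [0.19, 2.56], [-1.23, 4.37], [0.02, 3.11], [-2.88, 2.88]. Speed limits (rad/s): [2.39, 2.39, 3.01, 3.14, 3.14, 3.14].

## Interface

Orientations are given as [roll, pitch, yaw] about the fixed x, y, z axes, in that order (R = Rz(yaw) Ry(pitch) Rx(roll)).
In Python, from cell import r, planner, read_camera, order gives the robot as it stands. Calls block until the motion is done:
- r.movep(position, orientation): joint-space move of the TCP to a pose.
- r.move_l(position, ori=None, rate=0.15): straight line of the TCP; ori=None keeps the orientation; rate is the mean speed in m/s.
- r.move_j(angles): joint-space move.
- r.set_gripper(opening, f_grip=None): finger opening in m; f_grip is the grip in N (None keeps the last); returns when the fingers have stopped.
- r.pause(seconds).
- planner.solve_ik(position, orientation): joint angles nearest the present ones, or None.
- r.get_state(): the state.
- read_camera(name): name is "scene" or "top" or "wrist"; returns a dict with "color" (400x640x3 uint8, red, green, blue), "z_map" (400x640 float32, m along the optical axis (not along the pixel's ray), 0 where there is no reading), "fov_y" (degrees; the focal length in pixels is half the picture's height over the tangent of half this angle, whatever the lens; pixels are square), "cx", "cy" (the principal point, pixels), "rvec" (rotation vector, rad) and "tvec" (3), from world to camera coordinates, as OpenCV has them; the wrist camera has in their place "tool_from_camera" (4x4, takes a point from camera to tool coordinates, whose origin is the TCP and whose axes are the tool frame's). Camera axes: x right, y down, z forward; pixel columns grow to the right and rows downward; lengths in m; the calibration is good to about 2 mm. A picture is of the moment at which its call begins: read the wrist's pose just before it.
A pose or a line that the arm cannot do raises r.MotionError and nothing moves.
- order.close_job(): hands the job in, once; it reports no verdict.
The state is a dict: "t": time; "qpos": joint angles; "qd": joint speeds; "joint_efforts": joint torques, N m; "position": TCP position; "tcp_rot": TCP orientation; "force": force on the tool from outside, world axes, zero at the start; "moment": the same for the moment, N m; "grip_width": finger opening in m.
Only numpy, scipy, OpenCV 4.12 (cv2) and the standard library are available. Lean on these libraries where they do the work, as an engineer would, in place of code of your own. Each camera call takes 0.05 s, during which the arm holds its last target.

## Task

One of the three sprung mask rests on the bench has a tired spring that gives more easily than the others. Going along the row from the robot's left to its right, press each leather pad down about a centimetre with a fingertip to feel which is the softest, then push that rest's brass tag all the way down to mark it for repair and take the hand away. Only touch, never grip or lift: leave the other two tags up and everything else on the bench undisturbed.

Things in the scene. Friction and masses are not known exactly. Their poses are not given: they have to be found in the camera images.
- mount_left: Square steel mounting plate, 98 mm wide, at the robot's left end of the row (+y), on a dark board. Origin: centre of the plate's underside, 18 mm above the bench; z up. On it is bolted one of three mask rests that look exactly alike: dark iron foot, steel column with a coil spring, round leather pad over the plate's centre, and a brass tag that sticks out along the plate's -x, towards the robot.
- pad_left (a point): Centre of this rest's leather pad, on its upper face, 114 mm above the bench, while the pad is free (the point does not move with the pad). The pad is 70 mm across, flat on top, 22 mm thick.
- tag_left (a point): Where to press this rest's brass tag: the point on its upper face, midway across, 40 mm from its hinge, as it lies when fully down: level, 69.5 mm above the bench, 90 mm from the plate's centre (the point does not move with the tag). The tag is 40 mm wide, 62 mm long from hinge to rounded tip, 3 mm thick; its hinge runs along the plate's y.
- mount_middle: Square steel mounting plate, 98 mm wide, at the middle of the row, on a dark board. Origin: centre of the plate's underside, 18 mm above the bench; z up. On it is bolted one of three mask rests that look exactly alike: dark iron foot, steel column with a coil spring, round leather pad over the plate's centre, and a brass tag that sticks out along the plate's -x, towards the robot.
- pad_middle (a point): Centre of this rest's leather pad, on its upper face, 114 mm above the bench, while the pad is free (the point does not move with the pad). The pad is 70 mm across, flat on top, 22 mm thick.
- tag_middle (a point): Where to press this rest's brass tag: the point on its upper face, midway across, 40 mm from its hinge, as it lies when fully down: level, 69.5 mm above the bench, 90 mm from the plate's centre (the point does not move with the tag). The tag is 40 mm wide, 62 mm long from hinge to rounded tip, 3 mm thick; its hinge runs along the plate's y.
- mount_right: Square steel mounting plate, 98 mm wide, at the robot's right end of the row (-y), on a dark board. Origin: centre of the plate's underside, 18 mm above the bench; z up. On it is bolted one of three mask rests that look exactly alike: dark iron foot, steel column with a coil spring, round leather pad over the plate's centre, and a brass tag that sticks out along the plate's -x, towards the robot.
- pad_right (a point): Centre of this rest's leather pad, on its upper face, 114 mm above the bench, while the pad is free (the point does not move with the pad). The pad is 70 mm across, flat on top, 22 mm thick.
- tag_right (a point): Where to press this rest's brass tag: the point on its upper face, midway across, 40 mm from its hinge, as it lies when fully down: level, 69.5 mm above the bench, 90 mm from the plate's centre (the point does not move with the tag). The tag is 40 mm wide, 62 mm long from hinge to rounded tip, 3 mm thick; its hinge runs along the plate's y.
- pad_a (a joint): How far one of the three pads is pressed straight down, in m: 0 free, 0.018 at its stop. Which place of the row it belongs to changes each time. It springs back when let go. Every pad starts to move at about 1.5 N; beyond that a good spring takes 6 to 7 N more per 10 mm, the tired one only 2.5 N more. Which place has the tired one cannot be seen.
- pad_b (a joint): How far one of the three pads is pressed straight down, in m: 0 free, 0.018 at its stop. Which place of the row it belongs to changes each time. It springs back when let go. Every pad starts to move at about 1.5 N; beyond that a good spring takes 6 to 7 N more per 10 mm, the tired one only 2.5 N more. Which place has the tired one cannot be seen.
- pad_c (a joint): How far one of the three pads is pressed straight down, in m: 0 free, 0.018 at its stop. Which place of the row it belongs to changes each time. It springs back when let go. Every pad starts to move at about 1.5 N; beyond that a good spring takes 6 to 7 N more per 10 mm, the tired one only 2.5 N more. Which place has the tired one cannot be seen.
- tag_a (a joint): Angle of the tag on the same rest as pad_a, in rad: 0 fully raised (its tip points 34 degrees above the horizontal), 0.60 fully down (level, on its stop). All start raised, between 0 and 0.15. The hinge is stiff: pushing the tag down takes about 1 N, and it stays where it is left.
- tag_b (a joint): Angle of the tag on the same rest as pad_b, in rad: 0 fully raised (its tip points 34 degrees above the horizontal), 0.60 fully down (level, on its stop). All start raised, between 0 and 0.15. The hinge is stiff: pushing the tag down takes about 1 N, and it stays where it is left.
- tag_c (a joint): Angle of the tag on the same rest as pad_c, in rad: 0 fully raised (its tip points 34 degrees above the horizontal), 0.60 fully down (level, on its stop). All start raised, between 0 and 0.15. The hinge is stiff: pushing the tag down takes about 1 N, and it stays where it is left.
- ink_bottle: Bystander: small dark ink bottle, 32 mm across, 50 mm high, standing on the board between the left and middle rests. Origin: centre of its underside.
- varnish_tin: Bystander: small metal varnish tin, 38 mm across, 62 mm high, standing on the board between the middle and right rests. Origin: centre of its underside.
- glue_jar: Bystander: glue jar with a yellow lid, 68 mm across, 92 mm high, on the bench beyond the left end of the row. Origin: centre of its underside.
- brush: Bystander: round paint brush, 185 mm long, lying on the bench behind the row. Origin: underside, about mid-length.
- paint_tube: Bystander: paint tube, 120 mm long, lying on the bench beyond the right end of the row. Origin: underside, about mid-length.
- half_mask: Bystander: white papier-mache half mask, 165 mm wide, 100 mm high, lying face up behind the row. Origin: underside, near its middle.

How it is judged:
On the way, in this order (a step that is already met when the one before it is completed fails the run):
1. the pad at the robot's left end of the row is pressed down at least 5 mm with the fingers, the hand within 70 mm of its axis (horizontal distance between the grasp point and mount_left below 0.07 m and value of joint any of pad_a, pad_b, pad_c above 0.005 m and contact force between the fingers and anything else above 0.3 N), for 0.1 s.
2. the pad in the middle is pressed down at least 5 mm with the fingers, the hand within 70 mm of its axis (horizontal distance between the grasp point and mount_middle below 0.07 m and value of joint any of pad_a, pad_b, pad_c above 0.005 m and contact force between the fingers and anything else above 0.3 N), for 0.1 s.
3. the pad at the robot's right end of the row is pressed down at least 5 mm with the fingers, the hand within 70 mm of its axis (horizontal distance between the grasp point and mount_right below 0.07 m and value of joint any of pad_a, pad_b, pad_c above 0.005 m and contact force between the fingers and anything else above 0.3 N), for 0.1 s.
4. the tag of the softest rest is pushed fully down with the fingers (value of joint tag_b above 0.54 rad and contact force between the fingers and anything else above 0.2 N), for 0.1 s.
At the end, for the whole second after the job is handed in: The softest rest's tag is down to within 0.06 rad of its stop (joint above 0.54), the other two tags are still up (below 0.35), all pads have sprung back to within 3 mm, and no bystander has moved more than 25 mm, fallen over or is still moving (value of joint tag_b above 0.54 rad and not (value of joint any of tag_a, tag_c above 0.35 rad) and not (distance of any of ink_bottle, varnish_tin, glue_jar, brush, paint_tube, half_mask from where it was at the start of the episode above 0.025 m) and value of joint each of pad_a, pad_b, pad_c below 0.003 m and linear speed of each of ink_bottle, varnish_tin, glue_jar, brush, paint_tube, half_mask below 0.02 m/s and angle between each of ink_bottle, varnish_tin, glue_jar's own z axis and vertical below 0.1 rad); the robot touches nothing.
It fails at once if the tag of a rest with a good spring is pushed more than about half-way down (value of joint any of tag_a, tag_c above 0.35 rad).
It fails at once if a bystander is carried, lifted or moved by more than 25 mm (distance of any of ink_bottle, varnish_tin, glue_jar, brush, paint_tube, half_mask from where it was at the start of the episode above 0.025 m).
It also fails if it takes over 48 s, if anything falls off the work surface, if the arm or the gripper's body presses on something with over 40 N, if the wrist force passes 120 N, or if a joint passes its speed limit or range.

## Working session

There is one attempt and no reset: what is moved stays moved. The work goes in short steps, each a Python script; the robot and the scene stay as the last script left them, time stands still between calls to the robot, and variables do not carry over. Pictures are saved under pics/ and viewed, and the job is handed in when it is done.

```bash
ls; mkdir -p pics; cat > h.py <<'E'
import numpy as np, cv2
from cell import r, planner, read_camera, order
E
python3 - <<'E'
from h import *
for n in ("scene","top"):
    c=read_camera(n); cv2.imwrite(f"pics/{n}0.png",c["color"][:,:,::-1]); np.savez(f"{n}0.npz",**c)
    R=cv2.Rodrigues(np.array(c["rvec"],float))[0]; print(n,c["fov_y"],c["cx"],c["cy"],-R.T@np.array(c["tvec"]).ravel(), R[2])
s=r.get_state(); print(s)
E
```

```text
pics
scene 46.71325852006834 315.48581543396534 206.06892428727448 [ 1.37046674 -0.20143906  0.97728114] [-0.64372932  0.1665093  -0.74691848]
top 56.176278499385354 319.77715182355354 204.16103178439835 [ 0.38910713 -0.00529245  1.20465401] [ 0.20237117  0.01024593 -0.97925529]
{'t': 0.1, 'qpos': array([ 1.09059317e+00,  3.13358524e-01,  1.49831587e+00, -1.83401187e-05,
        1.33098186e+00, -2.23393108e-01]), 'qd': array([-0.00168736, -0.00273339, -0.00225669,  0.0005358 , -0.00251346,
        0.00145998]), 'joint_efforts': array([ 2.66757779e-03, -4.02816224e+01, -2.52642131e+01,  6.95474935e-02,
        3.42485157e-02, -4.57952081e-05]), 'position': array([0.13327297, 0.50761138, 0.25525349]), 'tcp_rot': array([-1.77744535,  1.56973258, -2.03425103]), 'force': array([0.24693485, 0.27444988, 0.31076426]), 'moment': array([-0.05660447,  0.01258588, -0.04992638]), 'grip_width': 0.08792629818818586}
```

View pics/top0.png

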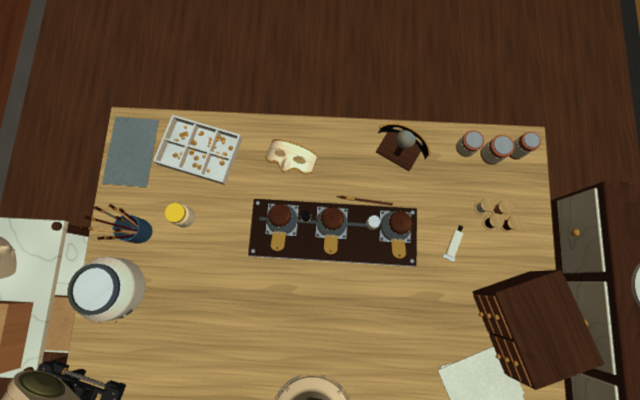

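View pics/scene0.png

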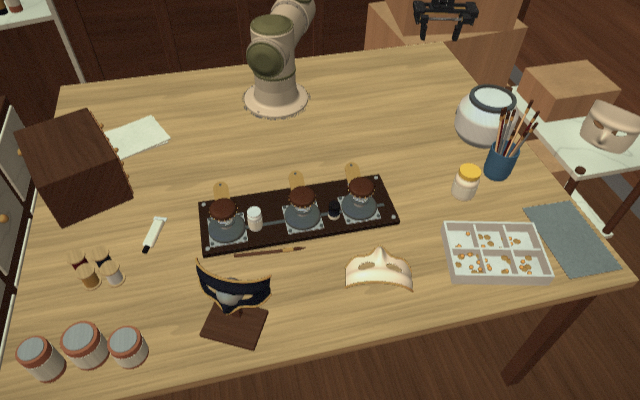

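The top view shows three pads near (281,216), (333,220) and (400,225), with the tags below them near (278,241), (331,244) and (399,249). The jar, tube, brush and mask are clear of the row. Next I'll measure the pads and tags from depth and colour.

```bash
cat >> h.py <<'E'
def world(c):
    h,w=c["z_map"].shape; f=h/2/np.tan(np.radians(c["fov_y"])/2)
    v,u=np.mgrid[:h,:w].astype(float); z=np.asarray(c["z_map"],float)
    P=np.stack([(u-c["cx"])/f*z,(v-c["cy"])/f*z,z],-1)
    R=cv2.Rodrigues(np.array(c["rvec"],float))[0]
    return (P-np.array(c["tvec"]).ravel())@R, z>0
E
python3 - <<'E'
from h import *
for n in ("top","scene"):
    c=dict(np.load(f"{n}0.npz")); W,ok=world(c)
    print(n)
    reg=ok&(W[...,0]>.3)&(W[...,0]<.65)&(abs(W[...,1])<.3)
    # pads: height 0.105..0.125
    m=(reg&(abs(W[...,2]-.114)<.006)).astype(np.uint8)
    k,l,st,ce=cv2.connectedComponentsWithStats(m)
    for i in range(1,k):
        if st[i,4]>30:
            p=W[l==i]; e=cv2.minEnclosingCircle(p[:,:2].astype(np.float32)); print("pad",st[i],p.mean(0).round(4),"circ",np.round(e[0],4),round(e[1],4))
    hsv=cv2.cvtColor(c["color"],cv2.COLOR_RGB2HSV)
    m=(reg&(W[...,2]>.05)&(W[...,2]<.125)&(hsv[...,0]>12)&(hsv[...,0]<28)&(hsv[...,1]>110)&(hsv[...,2]>90)).astype(np.uint8)
    k,l,st,ce=cv2.connectedComponentsWithStats(m)
    for i in range(1,k):
        if st[i,4]>25:
            p=W[l==i]; print("tag",st[i],p.mean(0).round(4),p.min(0).round(3),p.max(0).round(3))
            d=p[:,:2]-p[:,:2].mean(0); print(np.linalg.lstsq(np.c_[p[:,:2],np.ones(len(p))],p[:,2],rcond=None)[0].round(3))
c=dict(np.load("top0.npz")); im=cv2.resize(c["color"][190:275,235:430,::-1],None,fx=4,fy=4,interpolation=cv2.INTER_CUBIC); cv2.imwrite("pics/crop0.png",im)
E
```

```text
top
pad [268 204  22  23 372] [0.5758 0.1261 0.113 ] circ [0.5767 0.1262] 0.0333
pad [321 208  23  22 360] [ 0.5741 -0.0319  0.113 ] circ [ 0.5744 -0.0322] 0.033
pad [389 212  23  22 379] [ 0.572  -0.2328  0.113 ] circ [ 0.5723 -0.2337] 0.0336
tag [271 232  15  19 223] [0.5024 0.1271 0.0826] [0.474 0.107 0.068] [0.532 0.148 0.099]
[-0.491  0.003  0.329]
tag [324 235  14  19 219] [ 0.5005 -0.0308  0.0831] [ 0.473 -0.051  0.066] [ 0.53  -0.011  0.098]
[-0.488  0.015  0.328]
tag [391 239  15  20 221] [ 0.4981 -0.234   0.0832] [ 0.468 -0.254  0.065] [ 0.528 -0.214  0.1  ]
[-0.508  0.041  0.346]
scene
pad [349 177  25  19 352] [0.5839 0.1242 0.1128] circ [0.5823 0.1245] 0.0343
pad [289 186  26  19 374] [ 0.5817 -0.0337  0.113 ] circ [ 0.5791 -0.0337] 0.0338
pad [209 198  28  21 411] [ 0.5797 -0.2354  0.1126] circ [ 0.5781 -0.2363] 0.0355
tag [345 163  16  21 219] [0.5006 0.1251 0.0854] [0.475 0.098 0.071] [0.561 0.146 0.112]
[-0.278 -0.005  0.225]
tag [289 171  16  20 225] [ 0.4976 -0.0325  0.0861] [ 0.474 -0.052  0.074] [ 0.552 -0.012  0.111]
[-0.233  0.026  0.203]
tag [213 182  17  19 238] [ 0.4947 -0.2344  0.0866] [ 0.47  -0.254  0.072] [ 0.549 -0.215  0.113]
[-0.239 -0.015  0.201]
```

View pics/crop0.png

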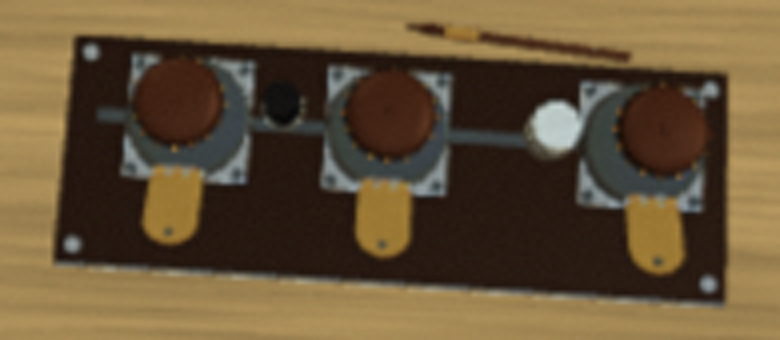

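Each pad's top measures z = 0.113 with a radius of about 34 mm. That matches the given sizes, and the two views agree to about 5 mm. The tags point along -x. Before moving, I'll check the height of anything under the arm's sweep.

```bash
python3 - <<'E'
from h import *
for n in ("top","scene"):
    c=dict(np.load(f"{n}0.npz")); W,ok=world(c)
    rad=np.hypot(W[...,0],W[...,1]); a=np.degrees(np.arctan2(W[...,1],W[...,0]))
    for lo in range(0,80,10):
        m=ok&(a>lo)&(a<lo+10)&(rad>.3)&(rad<.8)
        for rl in (.35,.45,.55,.65,.75):
            q=m&(abs(rad-rl)<.05)
            if q.any(): print(lo,rl,W[q][:,2].max().round(3),end=' | ')
        print()
E
```

```text
0 0.35 0.008 | 0 0.45 0.025 | 0 0.55 0.114 | 0 0.65 0.111 | 0 0.75 0.062 | 
10 0.35 0.006 | 10 0.45 0.099 | 10 0.55 0.119 | 10 0.65 0.118 | 10 0.75 0.053 | 
20 0.35 0.009 | 20 0.45 0.023 | 20 0.55 0.026 | 20 0.65 0.023 | 20 0.75 0.045 | 
30 0.35 0.007 | 30 0.45 0.007 | 30 0.55 0.008 | 30 0.65 0.095 | 30 0.75 0.098 | 
40 0.35 0.007 | 40 0.45 0.008 | 40 0.55 0.006 | 40 0.65 0.008 | 40 0.75 0.246 | 
50 0.35 0.008 | 50 0.45 0.007 | 50 0.55 0.008 | 50 0.65 0.155 | 50 0.75 0.246 | 
60 0.35 0.008 | 60 0.45 0.537 | 60 0.55 0.539 | 60 0.65 0.154 | 60 0.75 0.155 | 
70 0.35 0.008 | 70 0.45 0.4 | 70 0.55 0.535 | 70 0.65 0.349 | 70 0.75 0.008 | 
0 0.35 0.007 | 0 0.45 0.022 | 0 0.55 0.117 | 0 0.65 0.116 | 0 0.75 0.061 | 
10 0.35 0.006 | 10 0.45 0.099 | 10 0.55 0.118 | 10 0.65 0.119 | 10 0.75 0.05 | 
20 0.35 0.006 | 20 0.45 0.019 | 20 0.55 0.024 | 20 0.65 0.022 | 20 0.75 0.044 | 
30 0.35 0.005 | 30 0.45 0.006 | 30 0.55 0.006 | 30 0.65 0.093 | 30 0.75 0.096 | 
40 0.35 0.008 | 40 0.45 0.006 | 40 0.55 0.007 | 40 0.65 0.007 | 40 0.75 0.245 | 
50 0.35 0.006 | 50 0.45 0.005 | 50 0.55 0.006 | 50 0.65 0.154 | 50 0.75 0.244 | 
60 0.35 0.006 | 60 0.45 0.347 | 60 0.55 0.007 | 60 0.65 0.154 | 60 0.75 0.152 | 
70 0.35 0.006 | 70 0.45 0.373 | 70 0.55 0.374 | 70 0.65 0.348 |
```

The sweep at z ≈ 0.25 is clear: the tallest object nearby is 0.155 m. I'll close the fingers and feel the left pad.

```bash
cat >> h.py <<'E'
DOWN=[0,np.pi/2,0]
def f(n=8):
    v=[]
    for _ in range(n):
        r.pause(0.03); v.append(r.get_state()["force"])
    return np.mean(v,0)
def feel(x,y,depths=(.004,.007,.010)):
    T=r.tips_ahead; ztop=.114
    r.move_l([x,y,ztop+T+.012],ori=DOWN); r.pause(.2); f0=f()
    for d in depths:
        r.move_l([x,y,ztop+T-d],rate=.04); r.pause(.25); g=f()-f0; s=r.get_state()
        print(d,"F",g.round(2),"tip z",round(s["position"][2]-T,4))
    r.move_l([x,y,ztop+T+.03],rate=.15)
    print("t",r.get_state()["t"])
E
python3 - <<'E'
from h import *
print(r.tips_ahead)
r.set_gripper(0.0)
r.movep([.577,.125,.24],DOWN); s=r.get_state(); print(s["t"],s["position"],s["grip_width"])
r.move_l([.577,.125,.17])
feel(.577,.125)
E
```

```text
0.017
3.5 [0.57677526 0.12580059 0.24011903] 0.0004299871268556025
0.004 F [-0.21 -0.23  2.51] tip z 0.11
0.007 F [ 0.23 -0.17  3.47] tip z 0.107
0.01 F [ 0.23 -0.03  4.  ] tip z 0.1041
t 7.9333
```

```bash
python3 - <<'E'
from h import *
for x,y in ((.577,-.033),(.575,-.235)):
    p=r.get_state()["position"]; r.move_l([x,y,.17],rate=.2); feel(x,y)
c=read_camera("top"); cv2.imwrite("pics/top1.png",c["color"][:,:,::-1])
E
```

```text
0.004 F [ 0.57 -0.24  4.11] tip z 0.1101
0.007 F [ 0.35 -0.31  5.61] tip z 0.1072
0.01 F [-0.13 -0.33  6.91] tip z 0.1045
t 12.6917
0.004 F [ 0.56 -0.57  4.36] tip z 0.1101
0.007 F [-0.08 -0.15  6.41] tip z 0.1073
0.01 F [-1.14  0.08  8.42] tip z 0.1046
t 17.6667
```

View pics/top1.png

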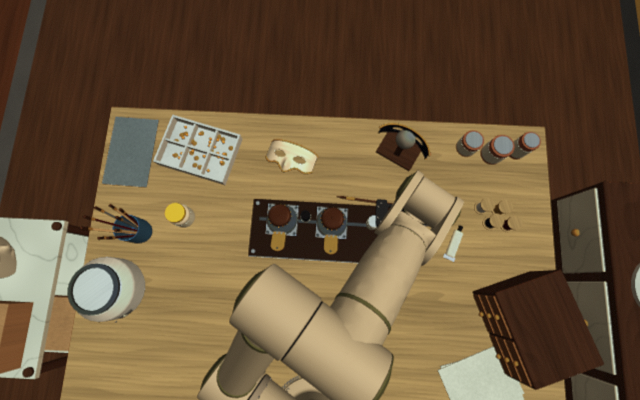

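Left is clearly the softest: 4.0 N at 10 mm, against 6.9 N (middle) and 8.4 N (right). In the picture nothing has been disturbed; the left and middle rests at (281,216) and (333,220) look unchanged, and the arm hides the right one. I'll press the left tag next. The measured hinge is near x = 0.527, so the press point is (0.487, 0.126).

```bash
python3 - <<'E'
from h import *
T=r.tips_ahead
r.move_l([.487,.126,.17],rate=.2); r.move_l([.487,.126,.115+T],rate=.1); r.pause(.2); f0=f()
for z in (.085,.075,.0705,.0695,.0685,.0675,.0665):
    r.move_l([.487,.126,z+T],rate=.04); r.pause(.15); g=f(5)-f0; s=r.get_state()
    print(z,g.round(2),"tip",round(s["position"][2]-T,4))
    if g[2]>9: break
r.pause(.2)
r.move_l([.487,.126,.17],rate=.12)
r.move_l([.36,.126,.22],rate=.2)
print(r.get_state()["t"])
c=read_camera("top"); cv2.imwrite("pics/top2.png",cv2.resize(c["color"][180:290,235:430,::-1],None,fx=4,fy=4)); np.savez("top2.npz",**c)
c=read_camera("scene"); cv2.imwrite("pics/scene2.png",c["color"][:,:,::-1]); np.savez("scene2.npz",**c)
W,ok=world(c); hsv=cv2.cvtColor(c["color"],cv2.COLOR_RGB2HSV)
for y in (.126,-.032,-.235):
    m=ok&(W[...,0]>.46)&(W[...,0]<.52)&(abs(W[...,1]-y)<.018)&(W[...,2]>.05)&(W[...,2]<.125)
    print(y,W[m][:,2].max().round(4),W[m][:,2].mean().round(4))
E
```

```text
0.085 [ 0.05  0.31 -0.  ] tip 0.0851
0.075 [-0.07 -0.33 -0.1 ] tip 0.0751
0.0705 [0.31 0.05 0.19] tip 0.0705
0.0695 [-1.32  0.22  5.56] tip 0.0698
0.0685 [-4.68 -0.46 13.62] tip 0.0695
26.2583
0.126 0.074 0.0695
-0.032 0.1004 0.0865
-0.235 0.0988 0.0865
```

View pics/scene2.png

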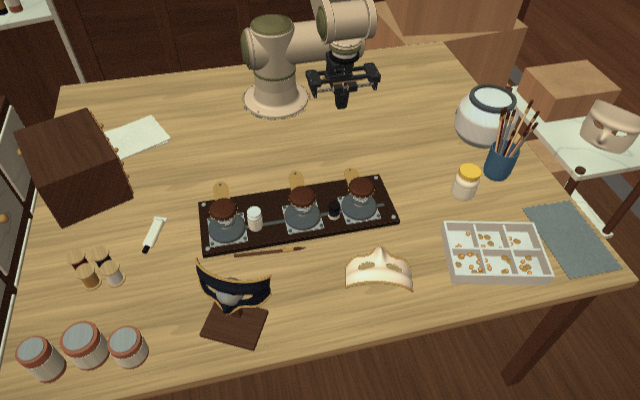

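View pics/top2.png

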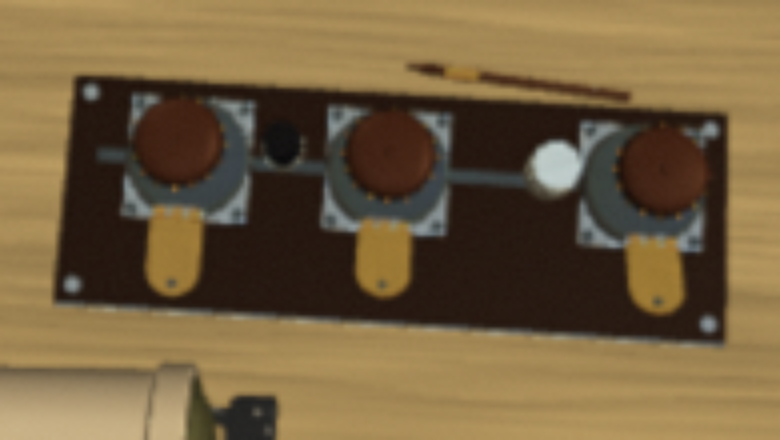

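The left tag now lies level (mean z 0.0695, tag tip in the crop at (171,283)), while the other two are still up at 0.0865. I'll compare pad heights and the bystanders with the first pictures, then hand in.

```bash
python3 - <<'E'
from h import *
a=dict(np.load("scene0.npz"));b=dict(np.load("scene2.npz"))
W,ok=world(b)
for y in (.125,-.033,-.235):
    m=ok&(np.hypot(W[...,0]-.579,W[...,1]-y)<.02)&(W[...,2]>.09); print(y,np.median(W[m][:,2]).round(4))
d=(abs(a["z_map"]-b["z_map"])>.01)&ok
k,l,st,ce=cv2.connectedComponentsWithStats(d[130:].astype(np.uint8))
print([ (s+[0,130,0,0,0]).tolist() for s in st[1:] if s[4]>5])
print(r.get_state()["force"])
order.close_job()
E
```

```text
0.125 0.114
-0.033 0.114
-0.235 0.114
[[521, 130, 4, 3, 6], [528, 133, 6, 10, 22], [546, 152, 3, 4, 6], [540, 154, 3, 5, 7], [544, 156, 7, 6, 14], [344, 163, 17, 18, 219], [624, 171, 11, 19, 39], [623, 173, 4, 2, 6], [575, 175, 47, 35, 283], [632, 179, 4, 4, 6], [635, 179, 4, 3, 6], [623, 184, 2, 5, 6], [584, 190, 9, 6, 15], [619, 191, 4, 6, 12], [581, 194, 6, 8, 15], [588, 195, 3, 4, 6], [591, 194, 8, 7, 18], [602, 196, 8, 4, 12], [600, 199, 6, 6, 13], [619, 198, 6, 4, 9], [636, 198, 4, 8, 13], [587, 200, 12, 11, 36], [609, 201, 4, 6, 10], [577, 203, 9, 4, 11], [605, 203, 7, 6, 13], [628, 205, 9, 10, 22], [603, 208, 9, 10, 28], [634, 209, 6, 5, 16], [598, 213, 6, 6, 10], [592, 215, 5, 4, 7], [623, 214, 9, 13, 31], [601, 219, 10, 3, 15], [618, 222, 4, 6, 9], [626, 223, 7, 4, 8], [636, 224, 4, 4, 7], [627, 227, 3, 6, 8], [631, 227, 5, 4, 10], [612, 229, 20, 16, 64], [636, 234, 4, 3, 7], [637, 244, 3, 3, 6], [628, 246, 11, 9, 27], [620, 253, 4, 4, 6], [636, 253, 3, 5, 7], [621, 256, 9, 5, 10], [628, 258, 4, 5, 10], [631, 265, 7, 5, 9], [636, 272, 4, 7, 10], [603, 295, 4, 3, 6], [620, 3
[... 412 characters left out ...]
, 7], [631, 337, 5, 3, 8], [477, 338, 5, 3, 6], [424, 340, 3, 4, 6], [505, 340, 4, 6, 8], [510, 341, 4, 3, 7], [573, 341, 4, 4, 6], [579, 343, 8, 6, 12], [478, 346, 3, 4, 6], [605, 346, 3, 4, 7], [402, 349, 5, 6, 8], [579, 349, 3, 5, 6], [624, 350, 4, 4, 7], [511, 352, 5, 4, 6], [492, 356, 3, 5, 6], [631, 356, 6, 5, 8], [386, 359, 4, 3, 7], [306, 363, 3, 4, 6], [613, 365, 5, 4, 7], [502, 366, 4, 4, 6], [551, 367, 5, 3, 7], [596, 373, 4, 3, 7], [262, 374, 6, 6, 7], [429, 376, 6, 3, 7], [476, 381, 6, 4, 9], [497, 380, 4, 4, 6], [517, 387, 7, 5, 7], [573, 387, 4, 5, 8], [335, 395, 4, 3, 6], [402, 394, 4, 5, 6]]
[ 0.45554722 -0.25878722  0.33865403]
the job is handed in; nothing more can be done
```

The left rest has the tired spring; I pushed its brass tag all the way down, took the hand away and handed the job in at about 26 s of the 48 s allowed.

**Feeling the springs:** I pressed the pads left, middle, right with closed fingertips. At about 10 mm they took 4.0 N, 6.9 N and 8.4 N. The left reading matches the 4 N expected of the tired spring.

**Marking the tag:** The fingertips stopped at 69.5 mm, where the force rose to about 14 N, so the tag was on its stop.

**Last checks:**
- **Tags:** the left tag lies level at 69.5 mm mean height, and the other two are still raised.
- **Pads:** all three are back at 114 mm.
- **Bystanders:** comparing depth before and after, the only change on or near the row is the left tag. The other differences were mostly scattered specks towards the picture's right and lower edges, which I took for depth noise. One larger patch, at about (598,192) at the right edge, I did not look into. None of them is on a bystander.
- **Hand:** it is clear of everything.

The two cameras disagreed by about 5 mm on the pads' x position, so I pressed at values between the two. No check failed.

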